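# Open the coffee-money box by its combination dial

## Task

Open the coffee-money box: turn its dial right (clockwise) and pause with the pointer at the fourth mark right of the zero mark, then left and pause at the first mark left of zero. Now ease the dial right again, slowly, until you feel the bolt drop in and stop the dial somewhere between zero and two marks past it, and never force it past that. Leave the dial there and slide the cover fully back, without pushing the jars or sachets about.

Things in the scene. Friction and masses are not known exactly. Their poses are not given: they have to be found in the camera images.
- moneybox: Grey steel box fixed to the board, 130 (its x) by 232 (its y) by 70 mm high; origin: centre of its underside, z up. Deck with the dial on its -y half, coin compartment under an aluminium cover on its +y half. Dial axis at x 0, y -58 mm. Box +x is the back: the zero mark lies there and the cover opens that way.
- dial (a joint): Dial angle, rad, seen from above: 0 = pointer at the zero mark; left (counterclockwise) is +, right is -. Ring of 24 marks 0.2618 apart: fourth right = -1.047, first left = +0.262. Turns +-1.25; friction 0.06 to 0.2 N m, 0.08 on the last turn. On that last turn right the bolt drops in and stops the dial somewhere from -0.06 to -0.50 (hidden, new each time); then it has 0.05 rad of play.
- dial_grip (a point): Grip point on the dial's axis, 106 mm above the surface: black bar 46 long, 12 wide, its flat sides free from 83 to 113 mm height, upon a disc of 60 mm. The point's +x points along the bar to the pointer end (white line). Pinch the bar across its 12 mm. The dropped bolt bears at most 10 N (0.3 N m at the dial); 0.15 N m over the running friction shows it has caught.
- zero_mark (a point): The longest and thickest of the 24 black marks on the aluminium ring round the dial, on the box's +x side of the dial's axis, 73 mm above the surface, 38 mm from the axis.
- cover (a joint): Travel of the cover, m: 0 closed, 0.065 fully back (toward the box's +x). Sliding friction about 2 N, it stays where it is left. Until the bolt has dropped in, it moves 2 mm and is held; the bolt bears at most 20 N from it.
- cover_grip (a point): Grip point on the upright finger bar in the middle of the cover, 96 mm above the surface, 116 mm from the dial's axis: bar 10 thick (box x), 50 long (box y), free from 76 to 102 mm height. Axes as the box's. Pinch across 10 mm or push its face toward box +x.
- honey_jar: Jar with a grey lid, 58 mm wide, 85 high, stands on the board left of the box; origin at its underside. Leave it.
- jam_jar: Jar with a yellow lid, 63 mm wide, 90 high, left of the box; origin at its underside. Leave it.
- cinnamon: Slim spice jar, 45 mm wide, 106 high, left of the box; origin at its underside. Leave it.
- sachet_a: Flat biscuit sachet 47 by 109 by 11 mm lying in front of the box (-x), toward its right end (-y); origin at its underside. Leave it.
- sachet_b: Flat biscuit sachet 47 by 109 by 11 mm lying in front of the box (-x), toward its left end (+y); origin at its underside. Leave it.

How it is judged:
By the outcome, as a careful person would: the job done as asked, in the order asked, and still so for the second after the job is handed in, with the robot touching nothing.
It also fails if it takes over 72 s, if anything falls off the work surface, if the arm or the gripper's body presses on something with over 40 N, if the wrist force passes 120 N, or if a joint passes its speed limit or range.

## Robot

A 6-joint arm with a two-finger parallel gripper is mounted at the origin on a cart in front of the work surface, level with it; the furniture and walls round the work are solid. World frame = base frame: x ahead of the robot, y to its left, z up, the work surface at z = 0. Lengths are in m, angles in degrees, forces in N, time in s.
With the tool pointing down it reaches from about 0.35 to 0.875 m from the base axis. Payload 4.2 kg.
Tool frame: the origin (TCP) lies midway between the tips of the shut fingers; the grasp point (between the pads) lies 19 mm behind it (r.pinch_z is the distance from the TCP to the grasp point, in m); z points along the fingers, y is the line along which they close (so a half turn about z gives the same grasp; the last joint's range is limited). The gripper opens to 87 mm and grips with 3 to 60 N. Pads are 19 mm wide; open, the fingers measure 117 mm over their backs; the gripper's body (75 mm by 190 mm) begins 51 mm behind the grasp point.
Start: joints at [87.124, 22.042, 0.453, 0, -68.411, -14.817], TCP at [0.19, 0.595, 0.201] pointing down, gripper open.
Joint ranges: [-179.83, 179.83], [-69.29, 118.12], [-61.27, 80.66], [-181.25, 117.63], [-171.15, -9.14], [-177.46, 177.46]. Speed limits (degrees/s): [159.86, 159.86, 180, 180, 180, 180].

## Interface

Orientations are given as a 3x3 rotation matrix whose columns are the frame's x, y, z axes.
In Python, from station import r, imaging, models gives the robot as it stands. The module is installed in compiled form; this text tells all that it offers.
- The arm moves only by the tool apply_moves, never from a script. Its argument "moves" is a list of rows, each a list of 2 entries, a list of its own where there are three numbers: the shift along the tool's x, y, z in m, then the turn about the tool's z in degrees. A call has 1 to 5 rows; each row shifts and turns the commanded pose from where the row before left it, along the tool's axes as they then stand; what a row does not reach is not made up. A row lasts 1/12 s, in which the tool goes at most 41.7 mm and 7.16 degrees, less where a joint would pass 70% of its speed; a pose out of reach is approached as far as the arm can. A call is refused whole if a number of a shift passes 0.0417 or a number of a turn 7.16, either way. A call with a gripper value outside its range is refused whole. "hand" is the finger opening in m, from 0 to 0.087, set as the call begins (left out, the last holds). The fingers move at their own pace and stop on an object; the grip force is fixed at half the most. Time passes only in rows, so rows that do not move let the fingers close. It gives the time, the measured TCP pose, the force, the opening and the grip force at its end, in the units of the state.
- r.sense(): the state, without advancing time (a new reading comes with each control period).
- imaging.capture(name): name is "scene" or "side" or "wrist"; returns a dict with "frame" (384x512x3 uint8, blue, green, red), "intrinsics" (3x3 intrinsics, pixels), "dist" ([k1, k2, p1, p2, k3] as OpenCV has them; the pictures are not rectified), "eye" and "orientation" of the camera in the world. Camera axes: x right, y down, z forward; pixel columns grow to the right and rows downward; lengths in m; the calibration is good to about 2 mm. A picture is of the moment at which its call begins. There is no depth.
- r.finish_job(): hands the job in; it is judged then, once.
Trained networks look in a picture, given as the dict that the camera call returned (one of the last four; its "shot" number tells which), for a name from the list of things; names that differ only in an ending like _2 or _b are one class to them, and where a whole thing is asked for, a point or a joint stands for the part that bears it (a point fixed in the world has none). Each returns a list of dicts, best first, with "confidence" (0 to 1); they miss things now and then, are a little off and sometimes report something else, mostly with a low value. They report only what shows in the picture. A call takes as long as a camera call.
- models.cut_out(picture, target): "region" (384x512 bool, what is visible of it) and "extent" ([left, top, width, height] as shares, 0 to 1, of the picture: columns of its width, rows of its height, round what is visible of it).
- models.place_of(picture, target): "at" ([column, row] as shares, 0 to 1, of the picture: columns of its width, rows of its height: a listed point, or the origin of a listed thing).
The state is a dict: "time_s": time; "joints": joint angles; "joint_velocities": joint speeds; "effort": joint torques, N m; "tcp_pos": TCP position; "ee_rot": TCP orientation; "wrist_force": force on the tool from outside, world axes, zero at the start; "moment": the same for the moment, N m; "gripper_width": opening from 0.0 (shut) to 1.0 (fully open); "gripper_force": force on a finger pad.
Only numpy, scipy, OpenCV 4.12 (cv2) and the standard library are available. Lean on these libraries where they do the work, as an engineer would, in place of code of your own. Each camera call takes 0.05 s, during which the arm holds its last target. There are 200 camera calls.

## Working session

There is one attempt and no reset: what is moved stays moved. The work goes in short steps, Python scripts to look and compute and a tool call to move; the robot and the scene stay as the last step left them, time stands still between calls to the robot, and variables do not carry over. Pictures are saved under pics/ and viewed, at most 10 in all, crops included, and the job is handed in when it is done.

Besides the shell and the picture viewer there is one more tool, called after "Request:" as name(argument=value, ...) on one line, values as JSON. apply_moves: Moves the arm, as the interface text tells. Its arguments: {"type":"object","properties":{"moves":{"type":"array"},"hand":{"type":"number"}},"required":["moves"]}

```bash
mkdir -p pics; cat > h.py <<'E'
import numpy as np, cv2
from station import r, imaging, models
def ray(p,at):
    uv=np.array([[at[0]*512,at[1]*384]],float)
    n=cv2.undistortPoints(uv.reshape(1,1,2),np.array(p["intrinsics"],float),np.array(p["dist"],float)).ravel()
    d=np.array(p["orientation"])@np.array([n[0],n[1],1]); return np.array(p["eye"]),d
def onz(p,at,z):
    e,d=ray(p,at); return e+d*(z-e[2])/d[2]
E
python3 - <<'E'
from h import *
s=r.sense(); print({k:np.round(v,3).tolist() for k,v in s.items()}, r.pinch_z)
Z=dict(dial_grip=.106,zero_mark=.073,cover_grip=.096,moneybox=0,honey_jar=0,jam_jar=0,cinnamon=0,sachet_a=0)
ims=[]
for n in ["scene","side","wrist"]:
    p=imaging.capture(n); ims.append(p["frame"]); print(n,np.round(p["eye"],3))
    cv2.imwrite(f"pics/{n}0.png",p["frame"])
    for t,z in Z.items():
        for d in models.place_of(p,t)[:2]: print(t,round(d["confidence"],2),np.round(np.array(d["at"])*[512,384],1),np.round(onz(p,d["at"],z),4))
a=np.vstack([np.hstack(ims[:2])]); cv2.imwrite("pics/a0.png",cv2.resize(a,(800,300)))
E
```

```text
{'time_s': 0.0, 'joints': [87.124, 22.088, 0.379, -0.031, -68.411, -14.817], 'joint_velocities': [-0.016, 0.007, 0.04, -0.051, 0.026, 0.045], 'effort': [0.0, -39.066, 18.742, 4.22, 0.011, -0.0], 'tcp_pos': [0.19, 0.595, 0.2], 'ee_rot': [[0.953, -0.304, -0.001], [-0.304, -0.953, -0.002], [0.0, 0.002, -1.0]], 'wrist_force': [0.134, -0.58, 0.725], 'moment': [0.011, -0.024, -0.046], 'gripper_force': 0.0, 'gripper_width': 0.998} 0.0187
scene [ 0.093 -0.089  0.772]
dial_grip 0.81 [251.9 220.8] [0.4047 0.3639 0.106 ]
zero_mark 0.68 [262.  242.4] [0.4041 0.3275 0.073 ]
cover_grip 0.66 [285.9 194. ] [0.5137 0.3899 0.096 ]
moneybox 0.62 [271.2 238.1] [0.4608 0.3685 0.    ]
honey_jar 0.88 [270.2 173. ] [0.5864 0.5411 0.    ]
honey_jar 0.21 [199.2 261.9] [ 0.2933  0.407  -0.    ]
jam_jar 0.82 [241.  168.9] [0.5327 0.5984 0.    ]
cinnamon 0.7 [298.9 179.2] [0.6333 0.4796 0.    ]
sachet_a 0.84 [197.9 262.5] [0.2901 0.4073 0.    ]
sachet_a 0.72 [213.1 208.8] [0.399  0.5211 0.    ]
side [0.536 1.164 0.511]
dial_grip 0.93 [279.1 167.7] [0.4039 0.3701 0.106 ]
zero_mark 0.66 [273.5 170.4] [0.4089 0.3196 0.073 ]
zero_mark 0.55 [279.5 166.6] [0.3913 0.2996 0.073 ]
cover_grip 0.86 [224.8 177.3] [0.5285 0.393  0.096 ]
moneybox 0.65 [256.2 208. ] [0.4542 0.3737 0.    ]
honey_jar 0.65 [197.9 253.1] [0.5869 0.5359 0.    ]
honey_jar 0.56 [323.9 213.8] [0.2958 0.4066 0.    ]
jam_jar 0.79 [224.6 278.7] [0.5343 0.6135 0.    ]
jam_jar 0.54 [325.  216.7] [0.296  0.4188 0.    ]
cinnamon 0.67 [172.2 238.7] [0.643 0.485 0.   ]
cinnamon 0.61 [223.2 277.3] [0.5369 0.6095 0.    ]
sachet_a 0.92 [291.8 241. ] [0.3896 0.5067 0.    ]
sachet_a 0.87 [324.1 216. ] [0.2975 0.4158 0.    ]
wrist [0.26  0.574 0.386]
```

```bash
python3 - <<'E'
import cv2,numpy as np
a=cv2.imread("pics/scene0.png")[130:300,160:350];b=cv2.imread("pics/side0.png")[120:300,140:360]
cv2.imwrite("pics/v1.png",np.hstack([cv2.resize(a,(400,358),interpolation=2),cv2.resize(b,(400,358),interpolation=2)]))
E
```

```text
(no output)
```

View pics/v1.png

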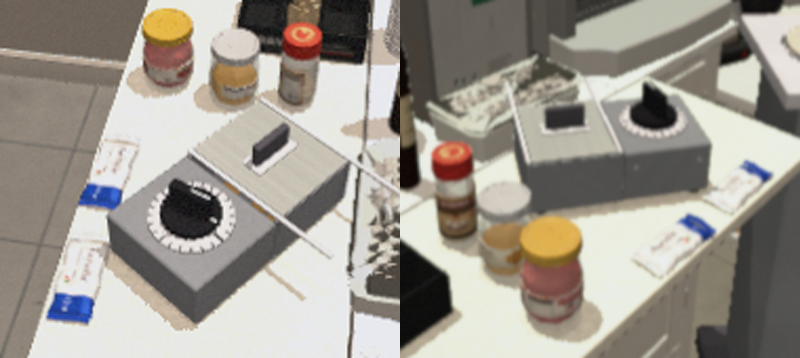

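Request:
apply_moves(moves=[[[0.03, 0.012, 0], 0], [[0.03, 0.012, 0], 0], [[0.03, 0.012, 0], 0], [[0.03, 0.012, 0], 0], [[0.03, 0.012, 0], 0]])

```text
time_s: 1.77
tcp_pos: [0.3155, 0.4917, 0.2015]
ee_rot: [[0.953, -0.303, 0.0], [-0.303, -0.953, 0.0], [0.0, -0.0, -1.0]]
wrist_force: [1.2, 0.3, -0.7]
gripper_width: 0.999
gripper_force: 0.0
```

Request:
apply_moves(moves=[[[0.03, 0.012, 0], 0], [[0.03, 0.012, 0], 0], [[0.03, 0.012, 0], 0], [[0, 0, 0], 7], [[0, 0, 0], 7]])

```text
time_s: 2.18
tcp_pos: [0.3909, 0.4296, 0.2014]
ee_rot: [[0.846, -0.533, 0.0], [-0.533, -0.846, 0.0], [0.0, -0.0, -1.0]]
wrist_force: [-0.5, 0.1, -0.9]
gripper_width: 1.002
gripper_force: 0.0
```

Request:
apply_moves(moves=[[[0, 0, 0], 7], [[0, 0, 0], 7], [[0, 0, 0], 7], [[0, 0, 0], 7], [[0, 0, 0], 7]])

```text
time_s: 2.6
tcp_pos: [0.3894, 0.431, 0.2014]
ee_rot: [[0.39, -0.921, 0.0], [-0.921, -0.39, 0.0], [-0.0, -0.0, -1.0]]
wrist_force: [-0.8, 0.4, 0.8]
gripper_width: 1.0
gripper_force: 0.0
```

Request:
apply_moves(moves=[[[0, 0, 0], 7], [[0, 0, 0], 4], [[0, 0, 0], 0], [[0, 0, 0], 0]])

```text
time_s: 2.93
tcp_pos: [0.3894, 0.431, 0.2014]
ee_rot: [[0.215, -0.977, 0.0], [-0.977, -0.215, 0.0], [-0.0, -0.0, -1.0]]
wrist_force: [-0.7, 0.5, 0.0]
gripper_width: 1.0
gripper_force: 0.0
```

```bash
cat > look.py <<'E'
from h import *
import sys
Z=dict(dial_grip=.106,zero_mark=.073,cover_grip=.096)
s=r.sense(); print(s["time_s"],np.round(s["joints"],1),np.round(s["tcp_pos"],4),np.round(s["ee_rot"],3).tolist())
for n in sys.argv[2:]:
    p=imaging.capture(n); print(n,np.round(p["eye"],3),np.round(p["orientation"],2).tolist())
    cv2.imwrite(f"pics/{n}{sys.argv[1]}.png",p["frame"])
    for t,z in Z.items():
        for d in models.place_of(p,t)[:2]: print(t,round(d["confidence"],2),np.round(np.array(d["at"])*[512,384],1),np.round(onz(p,d["at"],z),4))
E
python3 look.py 1 wrist
```

```text
2.9333 [ 63.9  17.8  -6.    0.  -66.3 -51.5] [0.3894 0.431  0.2014] [[0.215, -0.977, 0.0], [-0.977, -0.215, 0.0], [-0.0, -0.0, -1.0]]
wrist [0.405 0.36  0.386] [[-0.98, -0.21, -0.06], [-0.22, 0.94, 0.26], [0.0, 0.26, -0.96]]
dial_grip 0.71 [261.1 104.9] [0.4038 0.3617 0.106 ]
zero_mark 0.96 [265.   63.2] [0.4083 0.3239 0.073 ]
cover_grip 0.9 [129.6  98.3] [0.5199 0.3804 0.096 ]
```

View pics/wrist1.png

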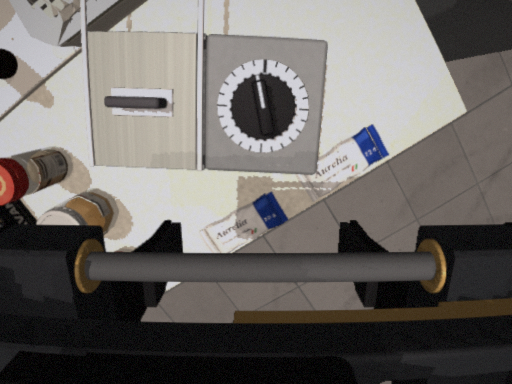

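```bash
cat > rect.py <<'E'
from h import *
import sys
# rectify image to plane z; output px 0.25mm, image up = box +x, left = box +y
def rect(p,z,c=(0.405,0.363),yaw=-78.1,W=400,s=0.00025):
    a=np.radians(yaw); ex=np.array([np.cos(a),np.sin(a)]); ey=np.array([-ex[1],ex[0]])
    v,u=np.mgrid[0:W,0:W]; X=(W/2-v)*s; Y=(W/2-u)*s
    P=np.stack([c[0]+X*ex[0]+Y*ey[0],c[1]+X*ex[1]+Y*ey[1],np.full(X.shape,z)],-1).reshape(-1,3)
    R=np.array(p["orientation"]).T; t=-R@np.array(p["eye"])
    q,_=cv2.projectPoints(P,cv2.Rodrigues(R)[0],t,np.array(p["intrinsics"],float),np.array(p["dist"],float))
    q=q.reshape(W,W,2).astype(np.float32)
    return cv2.remap(p["frame"],q[...,0],q[...,1],cv2.INTER_CUBIC)
if __name__=="__main__":
    p=imaging.capture(sys.argv[2])
    cv2.imwrite(f"pics/r{sys.argv[1]}.png",np.hstack([rect(p,.073),rect(p,.113)]))
E
python3 rect.py 1 wrist
```

```text
(no output)
```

View pics/r1.png

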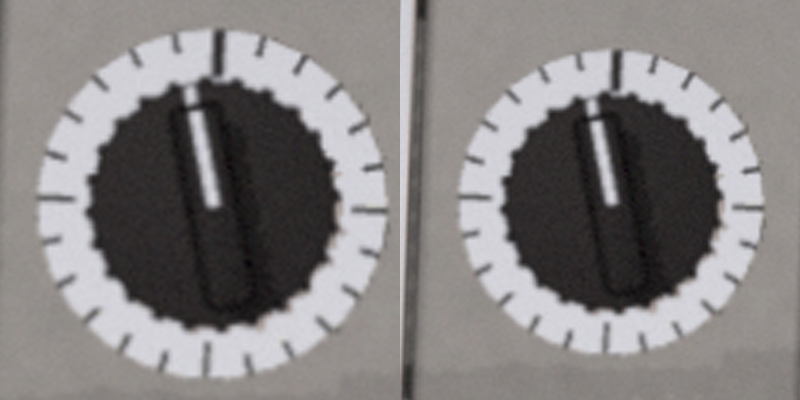

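Request:
apply_moves(moves=[[[0.023, 0.0008, 0], 0], [[0.023, 0.0008, 0], 0], [[0.023, 0.0007, 0], 0], [[0, 0, 0.02], -5], [[0, 0, 0.02], -4.8]], hand=0.045)

```text
time_s: 3.6
tcp_pos: [0.4027, 0.3629, 0.1626]
ee_rot: [[0.379, -0.925, 0.002], [-0.925, -0.379, 0.004], [-0.002, -0.004, -1.0]]
wrist_force: [0.2, 0.3, -0.7]
gripper_width: 0.707
gripper_force: 0.0
```

Request:
apply_moves(moves=[[[0, 0, 0.02], 0], [[0, 0, 0], 0], [[0, 0, 0], 0]])

```text
time_s: 3.85
tcp_pos: [0.4017, 0.3627, 0.1409]
ee_rot: [[0.377, -0.926, -0.001], [-0.926, -0.377, -0.002], [0.002, 0.001, -1.0]]
wrist_force: [0.3, 0.2, 0.3]
gripper_width: 0.546
gripper_force: 0.0
```

```bash
python3 rect.py 2 wrist; python3 look.py 2 wrist scene
```

```text
3.9 [ 59.3  17.  -16.3   0.  -56.7 -37.2] [0.4023 0.3636 0.1421] [[0.377, -0.926, 0.001], [-0.926, -0.377, 0.0], [0.0, -0.001, -1.0]]
wrist [0.43  0.296 0.326] [[-0.93, -0.36, -0.1], [-0.38, 0.89, 0.25], [-0.0, 0.26, -0.96]]
dial_grip 0.95 [264.7 201.3] [0.4005 0.3591 0.106 ]
zero_mark 0.76 [268.9 150.2] [0.4093 0.3277 0.073 ]
cover_grip 0.76 [110.3 172.6] [0.5155 0.3852 0.096 ]
scene [ 0.093 -0.089  0.772] [[0.82, -0.42, 0.39], [-0.58, -0.6, 0.56], [-0.0, -0.68, -0.73]]
dial_grip 0.61 [252.8 223.6] [0.402  0.3568 0.106 ]
zero_mark 0.68 [263.2 242.4] [0.4062 0.326  0.073 ]
zero_mark 0.49 [295.9 174.7] [0.5861 0.4418 0.073 ]
cover_grip 0.62 [288. 196.] [0.5138 0.3825 0.096 ]
```

View pics/wrist2.png

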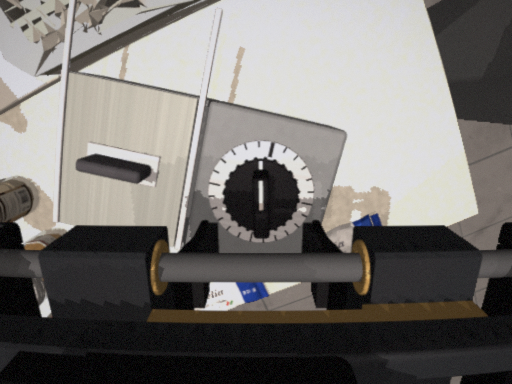

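```bash
python3 - <<'E'
import cv2,numpy as np
f=cv2.imread("pics/r2.png")[:,:400]; g=cv2.cvtColor(f,cv2.COLOR_BGR2GRAY)
m=(cv2.GaussianBlur(g,(5,5),0)>195).astype(np.uint8)
n,l,s,c=cv2.connectedComponentsWithStats(m); k=1+np.argmax(s[1:,4]); pts=np.argwhere(l==k)[:,::-1].astype(np.int32)
print(s[k],cv2.minEnclosingCircle(pts.reshape(-1,1,2)),cv2.fitEllipse(cv2.convexHull(pts.reshape(-1,1,2))))
cv2.imwrite("pics/r2m.png",np.hstack([f,cv2.cvtColor(m*255,cv2.COLOR_GRAY2BGR)]))
E
```

```text
[   39    32   172   212 11663] ((126.0, 134.5), 131.8911590576172) ((123.27650451660156, 137.17877197265625), (119.54969024658203, 250.97132873535156), 37.72772979736328)
```

View pics/r2m.png

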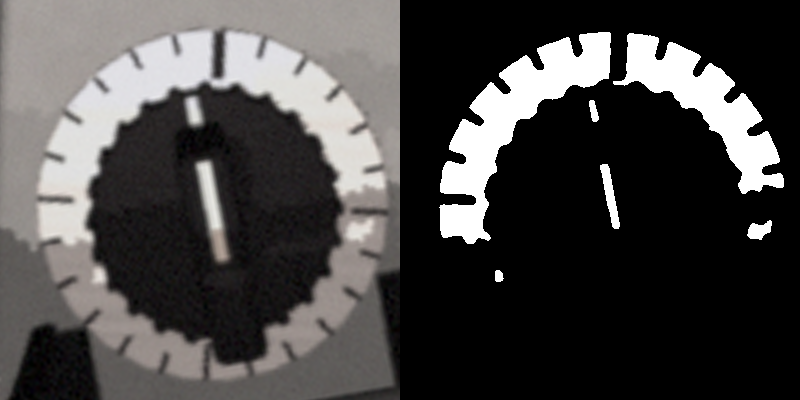

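Request:
apply_moves(moves=[[[0, 0, 0.02], 0], [[0, 0, 0.02], 0], [[0, 0, 0.013], 0], [[0, 0, 0], 0], [[0, 0, 0], 0]])

```text
time_s: 4.72
tcp_pos: [0.4019, 0.3629, 0.0882]
ee_rot: [[0.377, -0.926, -0.0], [-0.926, -0.377, -0.001], [0.001, 0.001, -1.0]]
wrist_force: [-1.2, -0.3, -0.1]
gripper_width: 0.515
gripper_force: 0.0
```

Request:
apply_moves(moves=[[[0, 0, 0], 0], [[0, 0, 0], 0], [[0, 0, 0], 0], [[0, 0, 0], 0], [[0, 0, 0], 0]], hand=0.012)

```text
time_s: 5.13
tcp_pos: [0.402, 0.3633, 0.0889]
ee_rot: [[0.376, -0.926, 0.001], [-0.926, -0.376, 0.001], [-0.001, -0.001, -1.0]]
wrist_force: [0.3, 0.1, -0.4]
gripper_width: 0.223
gripper_force: 0.0
```

```bash
cat > s.py <<'E'
from station import r
import numpy as np
s=r.sense(); R=np.array(s["ee_rot"]); print(s["time_s"],"tcp",np.round(s["tcp_pos"],4),"yaw",np.round(np.degrees(np.arctan2(R[1,0],R[0,0])),2),"F",np.round(s["wrist_force"],1),"Ftool",np.round(R.T@s["wrist_force"],1),"M",np.round(s["moment"],3),"grip",s["gripper_width"]*87,s["gripper_force"],"j6",s["joints"][5])
E
python3 s.py
```

```text
5.1333 tcp [0.402  0.3633 0.0889] yaw -67.89 F [ 0.3  0.1 -0.4] Ftool [ 0.1 -0.3  0.4] M [ 0.022  0.02  -0.016] grip 19.413208375708283 0.0 j6 -37.15641249282682
```

Request:
apply_moves(moves=[[[0, 0, 0], 0], [[0, 0, 0], 0], [[0, 0, 0], 0], [[0, 0, 0], 0]], hand=0)

```text
time_s: 5.47
tcp_pos: [0.4019, 0.3632, 0.0886]
ee_rot: [[0.377, -0.926, 0.0], [-0.926, -0.377, 0.0], [-0.0, -0.0, -1.0]]
wrist_force: [-1.7, -1.0, 1.7]
gripper_width: 0.126
gripper_force: 30.0
```

```bash
python3 s.py
```

```text
5.4667 tcp [0.4019 0.3632 0.0886] yaw -67.88 F [-1.7 -1.   1.7] Ftool [ 0.3  1.9 -1.7] M [-0.025  0.12   0.042] grip 10.931861886846193 29.983083307743073 j6 -37.14898296786343
```

Request:
apply_moves(moves=[[[0, 0, 0], 4], [[0, 0, 0], 4], [[0, 0, 0], 4], [[0, 0, 0], 4], [[0, 0, 0], 4]])

```text
time_s: 5.88
tcp_pos: [0.4018, 0.3632, 0.0886]
ee_rot: [[0.034, -0.999, 0.0], [-0.999, -0.034, 0.0], [-0.0, -0.0, -1.0]]
wrist_force: [-0.3, 0.0, 1.9]
gripper_width: 0.129
gripper_force: 30.0
```

```bash
python3 s.py
```

```text
5.8833 tcp [0.4018 0.3632 0.0886] yaw -88.07 F [-0.3  0.   1.9] Ftool [-0.   0.3 -1.9] M [ 0.003  0.296 -0.008] grip 11.261320096336748 30.002605319023132 j6 -57.34091289183853
```

Request:
apply_moves(moves=[[[0, 0, 0], 4], [[0, 0, 0], 4], [[0, 0, 0], 4], [[0, 0, 0], 4], [[0, 0, 0], 4]])

```text
time_s: 6.3
tcp_pos: [0.4016, 0.3632, 0.0886]
ee_rot: [[-0.31, -0.951, -0.0], [-0.951, 0.31, -0.0], [0.0, 0.0, -1.0]]
wrist_force: [-1.4, -0.6, 2.4]
gripper_width: 0.128
gripper_force: 30.2
```

```bash
python3 s.py; python3 rect.py 3 wrist;python3 s.py; python3 look.py 3 wrist
```

```text
6.3 tcp [0.4016 0.3632 0.0886] yaw -108.03 F [-1.4 -0.6  2.4] Ftool [ 0.9  1.1 -2.4] M [0.153 0.429 0.19 ] grip 11.100261031675574 30.190748870372772 j6 -77.3148828707078
6.35 tcp [0.4016 0.3632 0.0886] yaw -108.17 F [-2.2 -0.3  2.8] Ftool [ 1.   2.  -2.8] M [0.176 0.531 0.117] grip 11.439970223331326 30.070779025554657 j6 -77.4504066341952
6.35 [ 59.3  20.4 -20.1  -0.  -49.5 -77.5] [0.4016 0.3632 0.0886] [[-0.312, -0.95, -0.0], [-0.95, 0.312, -0.0], [0.0, 0.0, -1.0]]
wrist [0.379 0.294 0.273] [[-0.95, 0.3, 0.08], [0.31, 0.92, 0.25], [-0.0, 0.26, -0.96]]
dial_grip 0.93 [262.5 233.7] [0.4001 0.3629 0.106 ]
zero_mark 0.81 [234.9 166.1] [0.4066 0.3267 0.073 ]
cover_grip 0.76 [102.6 304.9] [0.5185 0.3836 0.096 ]
```

View pics/wrist3.png

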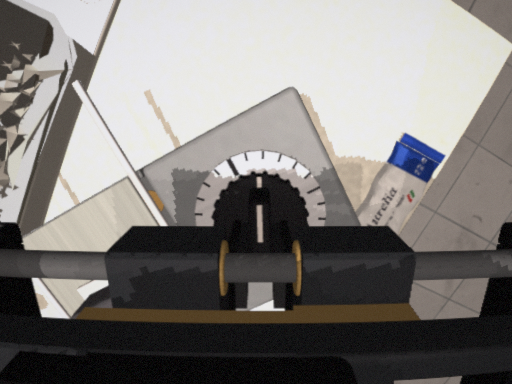

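Request:
apply_moves(moves=[[[0, 0, 0], 4], [[0, 0, 0], 4], [[0, 0, 0], 4], [[0, 0, 0], 4], [[0, 0, 0], 4]])

```text
time_s: 6.97
tcp_pos: [0.4016, 0.3633, 0.0886]
ee_rot: [[-0.616, -0.788, -0.0], [-0.788, 0.616, 0.0], [-0.0, 0.0, -1.0]]
wrist_force: [-3.5, 0.6, 3.9]
gripper_width: 0.126
gripper_force: 30.2
```

Request:
apply_moves(moves=[[[0, 0, 0], 4], [[0, 0, 0], 4], [[0, 0, 0], 4.4], [[0, 0, 0], 0], [[0, 0, 0], 0]])

```text
time_s: 7.38
tcp_pos: [0.4016, 0.3634, 0.0886]
ee_rot: [[-0.768, -0.641, -0.0], [-0.641, 0.768, 0.0], [-0.0, 0.0, -1.0]]
wrist_force: [-3.9, 0.8, 5.4]
gripper_width: 0.128
gripper_force: 30.0
```

```bash
python3 s.py; cat > ang.py <<'E'
# angle between zero mark and pointer, from wrist view: fit ring marks in polar unwrap
from rect import *
import sys
C=np.array([.402,.3632])
p=imaging.capture("wrist"); f=rect(p,.073,c=C,yaw=-80.4,W=400)
cv2.imwrite(f"pics/q{sys.argv[1]}.png",np.hstack([f,rect(p,.113,c=C,yaw=-80.4)]))
g=cv2.cvtColor(f,cv2.COLOR_BGR2GRAY); pol=cv2.warpPolar(g,(200,1440),(200,200),200,cv2.INTER_LINEAR)
prof=pol[:,148:168].mean(1)  # index -> deg/4 clockwise from image right
a=np.arange(1440)/4-270; a=(a+180)%360-180 # clockwise from box +x nominal
o=np.argsort(a); a=a[o]; prof=prof[o]; 
i=(abs(a)<8); w=np.clip(prof[i].max()-prof[i]-60,0,None); print("zero mark at (cw deg)",(a[i]*w).sum()/w.sum())
E
python3 ang.py 4
```

```text
7.3833 tcp [0.4016 0.3634 0.0886] yaw -140.14 F [-3.9  0.8  5.4] Ftool [ 2.5  3.1 -5.4] M [0.353 1.236 0.117] grip 11.107901217387461 30.017694532871246 j6 -109.40888680333407
zero mark at (cw deg) -0.5062914792214155
```

View pics/q4.png

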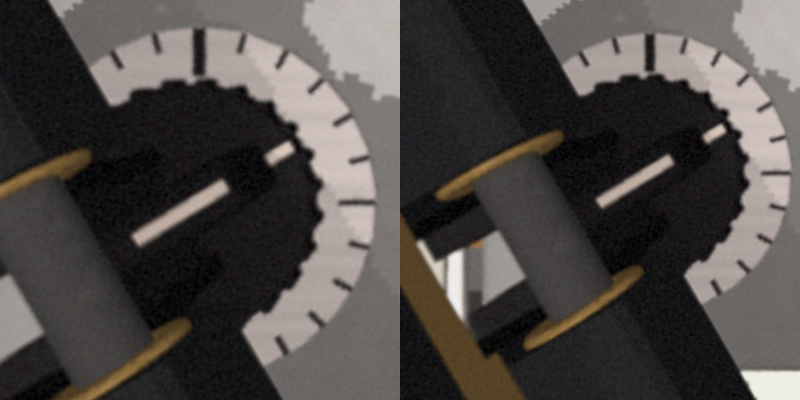

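Request:
apply_moves(moves=[[[0, 0, 0], 0], [[0, 0, 0], 0], [[0, 0, 0], 0], [[0, 0, 0], 0], [[0, 0, 0], 0]])

```text
time_s: 7.85
tcp_pos: [0.4016, 0.3633, 0.0885]
ee_rot: [[-0.768, -0.64, -0.0], [-0.64, 0.768, 0.0], [-0.0, 0.0, -1.0]]
wrist_force: [-4.9, 1.2, 4.1]
gripper_width: 0.127
gripper_force: 30.0
```

Request:
apply_moves(moves=[[[0, 0, 0], -4], [[0, 0, 0], -4], [[0, 0, 0], -4], [[0, 0, 0], -4], [[0, 0, 0], -4]])

```text
time_s: 8.27
tcp_pos: [0.4017, 0.3632, 0.0886]
ee_rot: [[-0.501, -0.866, -0.0], [-0.866, 0.501, 0.0], [-0.0, 0.0, -1.0]]
wrist_force: [-4.1, -0.5, 5.1]
gripper_width: 0.126
gripper_force: 30.0
```

Request:
apply_moves(moves=[[[0, 0, 0], -4], [[0, 0, 0], -4], [[0, 0, 0], -4], [[0, 0, 0], -4], [[0, 0, 0], -4]])

```text
time_s: 8.68
tcp_pos: [0.4018, 0.3632, 0.0886]
ee_rot: [[-0.174, -0.985, -0.0], [-0.985, 0.174, 0.0], [-0.0, 0.0, -1.0]]
wrist_force: [-3.5, 0.4, 4.5]
gripper_width: 0.127
gripper_force: 30.0
```

Request:
apply_moves(moves=[[[0, 0, 0], -4], [[0, 0, 0], -4], [[0, 0, 0], -4], [[0, 0, 0], -4], [[0, 0, 0], -4]])

```text
time_s: 9.1
tcp_pos: [0.4019, 0.3632, 0.0886]
ee_rot: [[0.173, -0.985, 0.0], [-0.985, -0.173, 0.0], [-0.0, -0.0, -1.0]]
wrist_force: [-4.0, 0.1, 5.2]
gripper_width: 0.128
gripper_force: 30.0
```

Request:
apply_moves(moves=[[[0, 0, 0], -4], [[0, 0, 0], -4], [[0, 0, 0], -4], [[0, 0, 0], -3], [[0, 0, 0], 0]])

```text
time_s: 9.52
tcp_pos: [0.4021, 0.3633, 0.0886]
ee_rot: [[0.419, -0.908, 0.0], [-0.908, -0.419, 0.001], [-0.0, -0.001, -1.0]]
wrist_force: [-2.6, 0.9, 4.6]
gripper_width: 0.128
gripper_force: 30.1
```

Request:
apply_moves(moves=[[[0, 0, 0], 0], [[0, 0, 0], 0], [[0, 0, 0], 0], [[0, 0, 0], 0], [[0, 0, 0], 0]])

```text
time_s: 9.93
tcp_pos: [0.4021, 0.3632, 0.0886]
ee_rot: [[0.418, -0.909, 0.0], [-0.909, -0.418, 0.0], [-0.0, -0.001, -1.0]]
wrist_force: [-2.6, -0.7, 4.7]
gripper_width: 0.125
gripper_force: 30.1
```

```bash
python3 s.py; python3 ang.py 5; python3 s.py
```

```text
9.9333 tcp [0.4021 0.3632 0.0886] yaw -65.32 F [-2.6 -0.7  4.7] Ftool [-0.5  2.7 -4.7] M [ 0.163  0.707 -0.172] grip 10.833900335075803 30.081122517585754 j6 -34.58215699541247
zero mark at (cw deg) 0.3052561799674964
9.9833 tcp [0.4021 0.3633 0.0886] yaw -65.32 F [-1.6  0.7  4.3] Ftool [-1.3  1.2 -4.3] M [ 0.138  0.675 -0.091] grip 11.481968136759775 30.08096605539322 j6 -34.5815079231159
```

View pics/q5.png

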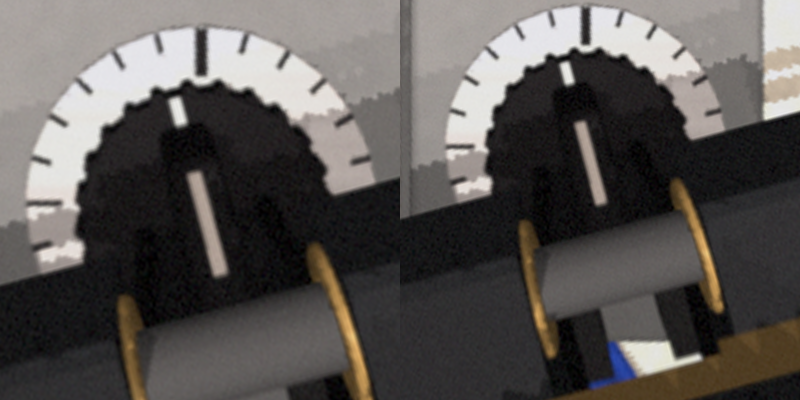

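Request:
apply_moves(moves=[[[0, 0, 0], 0.3]])

```text
time_s: 10.07
tcp_pos: [0.4021, 0.3633, 0.0886]
ee_rot: [[0.413, -0.911, 0.001], [-0.911, -0.413, 0.0], [-0.0, -0.001, -1.0]]
wrist_force: [-3.7, 0.2, 4.6]
gripper_width: 0.128
gripper_force: 30.0
```

```bash
python3 s.py
```

```text
10.0667 tcp [0.4021 0.3633 0.0886] yaw -65.61 F [-3.7  0.2  4.6] Ftool [-1.7  3.3 -4.6] M [ 0.121  0.724 -0.044] grip 11.146465953867308 30.038377046585083 j6 -34.88300488719124
```

Request:
apply_moves(moves=[[[0, 0, 0], 0.3]])

```text
time_s: 10.15
tcp_pos: [0.4021, 0.3633, 0.0886]
ee_rot: [[0.408, -0.913, 0.001], [-0.913, -0.408, 0.0], [-0.0, -0.001, -1.0]]
wrist_force: [-3.6, 0.1, 4.8]
gripper_width: 0.127
gripper_force: 30.0
```

```bash
python3 s.py
```

```text
10.15 tcp [0.4021 0.3633 0.0886] yaw -65.91 F [-3.6  0.1  4.8] Ftool [-1.5  3.2 -4.8] M [ 0.098  0.692 -0.066] grip 11.069875539584855 30.010611712932587 j6 -35.185010825000504
```

Request:
apply_moves(moves=[[[0, 0, 0], 0.3]])

```text
time_s: 10.23
tcp_pos: [0.4021, 0.3633, 0.0886]
ee_rot: [[0.403, -0.915, 0.001], [-0.915, -0.403, 0.0], [-0.0, -0.001, -1.0]]
wrist_force: [-3.1, 0.3, 4.8]
gripper_width: 0.128
gripper_force: 30.0
```

```bash
python3 s.py
```

```text
10.2333 tcp [0.4021 0.3633 0.0886] yaw -66.21 F [-3.1  0.3  4.8] Ftool [-1.5  2.7 -4.8] M [ 0.106  0.706 -0.048] grip 11.115213778473372 29.998801946640015 j6 -35.481331235016555
```

Request:
apply_moves(moves=[[[0, 0, 0], 0.3]])

```text
time_s: 10.32
tcp_pos: [0.4021, 0.3632, 0.0886]
ee_rot: [[0.399, -0.917, 0.001], [-0.917, -0.399, 0.0], [0.0, -0.001, -1.0]]
wrist_force: [-1.9, 0.7, 4.7]
gripper_width: 0.128
gripper_force: 30.0
```

```bash
python3 s.py
```

```text
10.3167 tcp [0.4021 0.3632 0.0886] yaw -66.5 F [-1.9  0.7  4.7] Ftool [-1.4  1.4 -4.7] M [ 0.14   0.735 -0.015] grip 11.154648723135827 29.991708397865295 j6 -35.77675614736493
```

Request:
apply_moves(moves=[[[0, 0, 0], 0.6]])

```text
time_s: 10.4
tcp_pos: [0.4021, 0.3632, 0.0886]
ee_rot: [[0.389, -0.921, 0.001], [-0.921, -0.389, 0.0], [0.0, -0.001, -1.0]]
wrist_force: [-2.6, -0.3, 5.7]
gripper_width: 0.127
gripper_force: 30.0
```

```bash
python3 s.py
```

```text
10.4 tcp [0.4021 0.3632 0.0886] yaw -67.1 F [-2.6 -0.3  5.7] Ftool [-0.7  2.5 -5.7] M [0.183 0.767 0.054] grip 11.03552843992232 29.99016433954239 j6 -36.374356025900646
```

Request:
apply_moves(moves=[[[0, 0, 0], 2], [[0, 0, 0], 2], [[0, 0, 0], 2], [[0, 0, 0], 2], [[0, 0, 0], 0.6]])

```text
time_s: 10.82
tcp_pos: [0.402, 0.3632, 0.0886]
ee_rot: [[0.246, -0.969, 0.0], [-0.969, -0.246, 0.0], [0.0, -0.0, -1.0]]
wrist_force: [-2.3, 0.2, 5.3]
gripper_width: 0.128
gripper_force: 30.0
```

```bash
python3 s.py
```

```text
10.8167 tcp [0.402  0.3632 0.0886] yaw -75.73 F [-2.3  0.2  5.3] Ftool [-0.8  2.2 -5.3] M [0.111 0.812 0.058] grip 11.108848320272454 30.01663327217102 j6 -45.017659718223875
```

Request:
apply_moves(moves=[[[0, 0, 0], 1.2], [[0, 0, 0], 1.2], [[0, 0, 0], 1.2], [[0, 0, 0], 1.2], [[0, 0, 0], 1.2]])

```text
time_s: 11.23
tcp_pos: [0.4019, 0.3632, 0.0886]
ee_rot: [[0.144, -0.99, 0.0], [-0.99, -0.144, -0.0], [0.0, -0.0, -1.0]]
wrist_force: [-3.4, 0.5, 5.1]
gripper_width: 0.13
gripper_force: 30.0
```

```bash
cat > m.py <<'E'
from station import r,imaging
import numpy as np
L=[]
for i in range(3):
    s=r.sense(); L.append(s["moment"][2])
    if i<2: imaging.capture("side")
R=np.array(s["ee_rot"]); y=np.degrees(np.arctan2(R[1,0],R[0,0]))
print(s["time_s"],"yaw %.2f dial %.3f"%(y,np.radians(y+80.2)),"Mz %.3f"%np.mean(L),np.round(L,3),"F",np.round(s["wrist_force"],1))
E
python3 m.py
```

```text
11.3333 yaw -81.69 dial -0.026 Mz 0.110 [0.114 0.111 0.105] F [-2.8  0.1  6. ]
```

Request:
apply_moves(moves=[[[0, 0, 0], 0.3], [[0, 0, 0], 0.3], [[0, 0, 0], 0.3], [[0, 0, 0], 0.3]])

```text
time_s: 11.67
tcp_pos: [0.4019, 0.3631, 0.0886]
ee_rot: [[0.124, -0.992, 0.0], [-0.992, -0.124, -0.0], [0.0, -0.0, -1.0]]
wrist_force: [-2.2, 0.4, 5.0]
gripper_width: 0.131
gripper_force: 30.0
```

```bash
python3 m.py
```

```text
11.7667 yaw -82.86 dial -0.047 Mz 0.109 [0.092 0.112 0.124] F [-3.8  0.3  5.6]
```

Request:
apply_moves(moves=[[[0, 0, 0], 0.3], [[0, 0, 0], 0.3], [[0, 0, 0], 0.3], [[0, 0, 0], 0.3]])

```text
time_s: 12.1
tcp_pos: [0.4019, 0.3631, 0.0886]
ee_rot: [[0.103, -0.995, 0.0], [-0.995, -0.103, -0.0], [0.0, -0.0, -1.0]]
wrist_force: [-2.1, 0.7, 5.6]
gripper_width: 0.128
gripper_force: 30.0
```

```bash
python3 m.py
```

```text
12.2 yaw -84.06 dial -0.067 Mz 0.100 [0.142 0.118 0.04 ] F [-2.9  0.4  5.4]
```

Request:
apply_moves(moves=[[[0, 0, 0], 0.3], [[0, 0, 0], 0.3], [[0, 0, 0], 0.3], [[0, 0, 0], 0.3]])

```text
time_s: 12.53
tcp_pos: [0.4019, 0.3632, 0.0886]
ee_rot: [[0.082, -0.997, 0.0], [-0.997, -0.082, -0.0], [0.0, -0.0, -1.0]]
wrist_force: [-3.6, 0.4, 5.6]
gripper_width: 0.13
gripper_force: 30.0
```

```bash
python3 m.py
```

```text
12.6333 yaw -85.26 dial -0.088 Mz 0.121 [0.121 0.173 0.07 ] F [-2.2 -0.4  5.2]
```

Request:
apply_moves(moves=[[[0, 0, 0], 0.3], [[0, 0, 0], 0.3], [[0, 0, 0], 0.3], [[0, 0, 0], 0.3]])

```text
time_s: 12.97
tcp_pos: [0.4019, 0.3632, 0.0886]
ee_rot: [[0.062, -0.998, 0.0], [-0.998, -0.062, -0.0], [0.0, -0.0, -1.0]]
wrist_force: [-2.7, 0.4, 5.9]
gripper_width: 0.129
gripper_force: 30.0
```

```bash
python3 m.py
```

```text
13.0667 yaw -86.46 dial -0.109 Mz 0.083 [0.058 0.126 0.063] F [-4.3  0.7  5.3]
```

Request:
apply_moves(moves=[[[0, 0, 0], 0.3], [[0, 0, 0], 0.3], [[0, 0, 0], 0.3], [[0, 0, 0], 0.3]])

```text
time_s: 13.4
tcp_pos: [0.4019, 0.3631, 0.0885]
ee_rot: [[0.041, -0.999, 0.0], [-0.999, -0.041, -0.0], [0.0, -0.0, -1.0]]
wrist_force: [-3.3, -0.4, 5.4]
gripper_width: 0.127
gripper_force: 30.0
```

```bash
python3 m.py
```

```text
13.5 yaw -87.66 dial -0.130 Mz 0.091 [0.059 0.089 0.127] F [-3.  -0.   4.8]
```

Request:
apply_moves(moves=[[[0, 0, 0], 0.3], [[0, 0, 0], 0.3], [[0, 0, 0], 0.3], [[0, 0, 0], 0.3]])

```text
time_s: 13.83
tcp_pos: [0.4019, 0.3631, 0.0886]
ee_rot: [[0.02, -1.0, 0.0], [-1.0, -0.02, -0.0], [0.0, -0.0, -1.0]]
wrist_force: [-3.1, 0.1, 4.6]
gripper_width: 0.127
gripper_force: 30.0
```

```bash
python3 m.py
```

```text
13.9333 yaw -88.87 dial -0.151 Mz 0.091 [0.112 0.108 0.053] F [-3.7 -0.2  5.4]
```

Request:
apply_moves(moves=[[[0, 0, 0], 0.3], [[0, 0, 0], 0.3], [[0, 0, 0], 0.3], [[0, 0, 0], 0.3]])

```text
time_s: 14.27
tcp_pos: [0.4019, 0.3631, 0.0885]
ee_rot: [[-0.001, -1.0, 0.0], [-1.0, 0.001, -0.0], [0.0, -0.0, -1.0]]
wrist_force: [-3.0, -0.2, 5.2]
gripper_width: 0.131
gripper_force: 30.0
```

```bash
python3 m.py
```

```text
14.3667 yaw -90.07 dial -0.172 Mz 0.056 [0.07  0.026 0.072] F [-2.8  0.7  4.8]
```

Request:
apply_moves(moves=[[[0, 0, 0], 0.3], [[0, 0, 0], 0.3], [[0, 0, 0], 0.3], [[0, 0, 0], 0.3]])

```text
time_s: 14.7
tcp_pos: [0.4019, 0.3632, 0.0885]
ee_rot: [[-0.022, -1.0, 0.0], [-1.0, 0.022, -0.0], [0.0, -0.0, -1.0]]
wrist_force: [-2.9, 0.2, 5.7]
gripper_width: 0.131
gripper_force: 30.0
```

```bash
python3 m.py
```

```text
14.8 yaw -91.27 dial -0.193 Mz 0.087 [0.091 0.139 0.032] F [-3.5  0.1  4.9]
```

Request:
apply_moves(moves=[[[0, 0, 0], 0.3], [[0, 0, 0], 0.3], [[0, 0, 0], 0.3], [[0, 0, 0], 0.3]])

```text
time_s: 15.13
tcp_pos: [0.4019, 0.3631, 0.0886]
ee_rot: [[-0.043, -0.999, 0.0], [-0.999, 0.043, -0.0], [0.0, -0.0, -1.0]]
wrist_force: [-3.8, 0.7, 4.7]
gripper_width: 0.128
gripper_force: 30.0
```

```bash
python3 m.py
```

```text
15.2333 yaw -92.47 dial -0.214 Mz 0.024 [ 0.038  0.048 -0.015] F [-3.6 -0.7  5.2]
```

Request:
apply_moves(moves=[[[0, 0, 0], 0.3], [[0, 0, 0], 0.3], [[0, 0, 0], 0.3], [[0, 0, 0], 0.3]])

```text
time_s: 15.57
tcp_pos: [0.4019, 0.3632, 0.0886]
ee_rot: [[-0.064, -0.998, 0.0], [-0.998, 0.064, 0.0], [-0.0, -0.0, -1.0]]
wrist_force: [-2.7, 1.8, 6.0]
gripper_width: 0.123
gripper_force: 30.0
```

```bash
python3 m.py
```

```text
15.6667 yaw -93.68 dial -0.235 Mz 0.045 [0.054 0.017 0.065] F [-3.6  0.2  5.9]
```

Request:
apply_moves(moves=[[[0, 0, 0], 0.3], [[0, 0, 0], 0.3], [[0, 0, 0], 0.3], [[0, 0, 0], 0.3]])

```text
time_s: 16.0
tcp_pos: [0.4019, 0.3632, 0.0885]
ee_rot: [[-0.085, -0.996, 0.0], [-0.996, 0.085, -0.0], [-0.0, -0.0, -1.0]]
wrist_force: [-2.5, -0.3, 6.1]
gripper_width: 0.128
gripper_force: 30.0
```

```bash
python3 m.py
```

```text
16.1 yaw -94.88 dial -0.256 Mz 0.052 [0.066 0.009 0.081] F [-3.6 -0.6  5. ]
```

Request:
apply_moves(moves=[[[0, 0, 0], 0.3], [[0, 0, 0], 0.3], [[0, 0, 0], 0.3], [[0, 0, 0], 0.3]])

```text
time_s: 16.43
tcp_pos: [0.4018, 0.3632, 0.0886]
ee_rot: [[-0.106, -0.994, 0.0], [-0.994, 0.106, 0.0], [-0.0, -0.0, -1.0]]
wrist_force: [-3.4, -0.1, 5.7]
gripper_width: 0.127
gripper_force: 30.0
```

```bash
python3 m.py
```

```text
16.5333 yaw -96.08 dial -0.277 Mz 0.016 [0.001 0.023 0.025] F [-4.4  0.2  6.2]
```

Request:
apply_moves(moves=[[[0, 0, 0], 0.3], [[0, 0, 0], 0.3], [[0, 0, 0], 0.3], [[0, 0, 0], 0.3]])

```text
time_s: 16.87
tcp_pos: [0.4018, 0.3632, 0.0886]
ee_rot: [[-0.127, -0.992, 0.0], [-0.992, 0.127, -0.0], [0.0, -0.0, -1.0]]
wrist_force: [-4.6, 0.8, 5.2]
gripper_width: 0.13
gripper_force: 30.0
```

```bash
python3 m.py
```

```text
16.9667 yaw -97.28 dial -0.298 Mz 0.039 [0.058 0.048 0.012] F [-3.  -0.7  6.3]
```

Request:
apply_moves(moves=[[[0, 0, 0], 0.3], [[0, 0, 0], 0.3], [[0, 0, 0], 0.3], [[0, 0, 0], 0.3]])

```text
time_s: 17.3
tcp_pos: [0.4018, 0.3632, 0.0886]
ee_rot: [[-0.148, -0.989, 0.0], [-0.989, 0.148, -0.0], [0.0, -0.0, -1.0]]
wrist_force: [-3.1, -0.3, 5.1]
gripper_width: 0.125
gripper_force: 30.0
```

```bash
python3 m.py
```

```text
17.4 yaw -98.47 dial -0.319 Mz 0.059 [0.015 0.098 0.065] F [-2.8  0.2  5.6]
```

Request:
apply_moves(moves=[[[0, 0, 0], 0.3], [[0, 0, 0], 0.3], [[0, 0, 0], 0.3], [[0, 0, 0], 0.3]])

```text
time_s: 17.73
tcp_pos: [0.4018, 0.3631, 0.0886]
ee_rot: [[-0.168, -0.986, 0.0], [-0.986, 0.168, -0.0], [0.0, -0.0, -1.0]]
wrist_force: [-3.4, 0.4, 5.6]
gripper_width: 0.125
gripper_force: 30.0
```

```bash
python3 m.py
```

```text
17.8333 yaw -99.68 dial -0.340 Mz 0.063 [0.028 0.074 0.087] F [-3.2  0.2  6. ]
```

Request:
apply_moves(moves=[[[0, 0, 0], 0.3], [[0, 0, 0], 0.3], [[0, 0, 0], 0.3], [[0, 0, 0], 0.3]])

```text
time_s: 18.17
tcp_pos: [0.4018, 0.3631, 0.0886]
ee_rot: [[-0.189, -0.982, 0.0], [-0.982, 0.189, -0.0], [0.0, -0.0, -1.0]]
wrist_force: [-3.7, -0.2, 4.9]
gripper_width: 0.131
gripper_force: 30.0
```

```bash
python3 m.py
```

```text
18.2667 yaw -100.86 dial -0.361 Mz 0.118 [0.099 0.103 0.152] F [-3.7 -1.   5.4]
```

Request:
apply_moves(moves=[[[0, 0, 0], 0.2], [[0, 0, 0], 0.2], [[0, 0, 0], 0.2]])

```text
time_s: 18.52
tcp_pos: [0.4018, 0.3631, 0.0886]
ee_rot: [[-0.199, -0.98, 0.0], [-0.98, 0.199, -0.0], [0.0, -0.0, -1.0]]
wrist_force: [-3.3, 0.8, 5.4]
gripper_width: 0.129
gripper_force: 30.1
```

```bash
python3 m.py
```

```text
18.6167 yaw -101.45 dial -0.371 Mz 0.173 [0.206 0.163 0.151] F [-3.2 -0.3  5.1]
```

Request:
apply_moves(moves=[[[0, 0, 0], 0.2], [[0, 0, 0], 0.2], [[0, 0, 0], 0.1]])

```text
time_s: 18.87
tcp_pos: [0.4018, 0.3631, 0.0886]
ee_rot: [[-0.207, -0.978, 0.0], [-0.978, 0.207, -0.0], [0.0, -0.0, -1.0]]
wrist_force: [-2.7, -0.4, 5.2]
gripper_width: 0.129
gripper_force: 30.1
```

```bash
python3 m.py
```

```text
18.9667 yaw -101.94 dial -0.379 Mz 0.170 [0.141 0.206 0.162] F [-2.7  1.   4.7]
```

Request:
apply_moves(moves=[[[0, 0, 0], 0.2], [[0, 0, 0], 0.2]])

```text
time_s: 19.13
tcp_pos: [0.4018, 0.3631, 0.0886]
ee_rot: [[-0.214, -0.977, 0.0], [-0.977, 0.214, -0.0], [0.0, -0.0, -1.0]]
wrist_force: [-2.6, 0.6, 5.6]
gripper_width: 0.128
gripper_force: 30.1
```

```bash
python3 m.py; python3 m.py
```

```text
19.2333 yaw -102.34 dial -0.386 Mz 0.230 [0.219 0.255 0.217] F [-2.7  0.5  5.8]
19.3333 yaw -102.33 dial -0.386 Mz 0.224 [0.217 0.241 0.213] F [-3.7  0.9  5.9]
```

Request:
apply_moves(moves=[[[0, 0, 0], -0.5], [[0, 0, 0], -0.5], [[0, 0, 0], 0]])

```text
time_s: 19.58
tcp_pos: [0.4018, 0.3631, 0.0886]
ee_rot: [[-0.197, -0.98, 0.0], [-0.98, 0.197, -0.0], [0.0, -0.0, -1.0]]
wrist_force: [-3.2, 0.4, 5.4]
gripper_width: 0.128
gripper_force: 30.0
```

Request:
apply_moves(moves=[[[0, 0, 0], 0], [[0, 0, 0], 0], [[0, 0, 0], 0], [[0, 0, 0], 0], [[0, 0, 0], 0]], hand=0.04)

```text
time_s: 20.0
tcp_pos: [0.4019, 0.3628, 0.0879]
ee_rot: [[-0.198, -0.98, -0.0], [-0.98, 0.198, -0.001], [0.001, 0.0, -1.0]]
wrist_force: [-0.3, -0.7, -0.4]
gripper_width: 0.407
gripper_force: 0.0
```

Request:
apply_moves(moves=[[[0, 0, -0.01], 0], [[0, 0, -0.02], 0], [[0, 0, -0.02], 0], [[0, 0, -0.02], 0], [[0, 0, 0], 0]])

```text
time_s: 20.42
tcp_pos: [0.404, 0.3653, 0.1636]
ee_rot: [[-0.197, -0.98, 0.006], [-0.98, 0.197, 0.007], [-0.008, -0.005, -1.0]]
wrist_force: [0.8, 0.3, 0.4]
gripper_width: 0.46
gripper_force: 0.0
```

Request:
apply_moves(moves=[[[-0.0087, -0.0215, 0], 0], [[-0.0087, -0.0215, 0], 0], [[-0.0087, -0.0215, 0], 0], [[-0.0087, -0.0215, 0], 0], [[-0.0087, -0.0215, 0], 0]])

```text
time_s: 20.83
tcp_pos: [0.5169, 0.3846, 0.1587]
ee_rot: [[-0.197, -0.98, 0.0], [-0.98, 0.197, 0.0], [-0.0, -0.0, -1.0]]
wrist_force: [0.2, 0.2, -0.8]
gripper_width: 0.454
gripper_force: 0.0
```

Request:
apply_moves(moves=[[[0, 0, 0], 7], [[0, 0, 0], 7], [[0, 0, 0], 7], [[0, 0, 0], 7], [[0, 0, 0], 7]])

```text
time_s: 21.25
tcp_pos: [0.5159, 0.3843, 0.1584]
ee_rot: [[-0.728, -0.685, -0.0], [-0.685, 0.728, -0.0], [0.0, -0.0, -1.0]]
wrist_force: [0.4, -0.1, 0.4]
gripper_width: 0.457
gripper_force: 0.0
```

Request:
apply_moves(moves=[[[0, 0, 0], 7], [[0, 0, 0], 7], [[0, 0, 0], 7], [[0, 0, 0], 7], [[0, 0, 0], 6]])

```text
time_s: 21.67
tcp_pos: [0.5158, 0.3844, 0.1585]
ee_rot: [[-0.987, -0.161, -0.0], [-0.161, 0.987, -0.0], [0.0, -0.0, -1.0]]
wrist_force: [-0.0, 0.4, 0.8]
gripper_width: 0.459
gripper_force: 0.0
```

```bash
sed -i 's/if __name__.*/if 0:/' rect.py; python3 - <<'E'
from rect import *
import subprocess
print(subprocess.run(["python3","s.py"],capture_output=True,text=True).stdout)
p=imaging.capture("wrist")
cv2.imwrite("pics/v6.png",np.hstack([rect(p,.073,c=(.402,.3632),yaw=-80.3),rect(p,.102,c=(.5163,.3827),yaw=-80.3)]))
for d in models.place_of(p,"cover_grip"): print(d["confidence"],onz(p,d["at"],.096))
E
```

```text
21.6667 tcp [0.5158 0.3844 0.1585] yaw -170.73 F [-0.   0.4  0.8] Ftool [-0.   0.4 -0.8] M [ 0.08  -0.199 -0.034] grip 39.97337599728975 0.0 j6 -131.80944843060968

this script no longer has the robotException ignored in: <_io.TextIOWrapper mode='rw' encoding='UTF-8'>
Traceback (most recent call last):
BrokenPipeError: [Errno 32] Broken pipe
```

```bash
python3 - <<'E'
from rect import *
p=imaging.capture("wrist")
cv2.imwrite("pics/v6.png",np.hstack([rect(p,.073,c=(.402,.3632),yaw=-80.3),rect(p,.102,c=(.5163,.3827),yaw=-80.3)]))
for d in models.place_of(p,"cover_grip"): print("wrist",d["confidence"],d["at"],onz(p,d["at"],.096))
for n in("scene","side"):
  p=imaging.capture(n)
  for d in models.place_of(p,"cover_grip"): print(n,d["confidence"],onz(p,d["at"],.096))
E
```

```text
wrist 0.66 [0.4992, 0.5174] [0.51942779 0.38139182 0.096     ]
wrist 0.31 [0.5092, 0.3029] [0.45426883 0.37484228 0.096     ]
scene 0.87 [0.51375504 0.38325237 0.096     ]
side 0.89 [0.52456624 0.38460081 0.096     ]
side 0.51 [0.46878718 0.52213189 0.096     ]
```

View pics/v6.png

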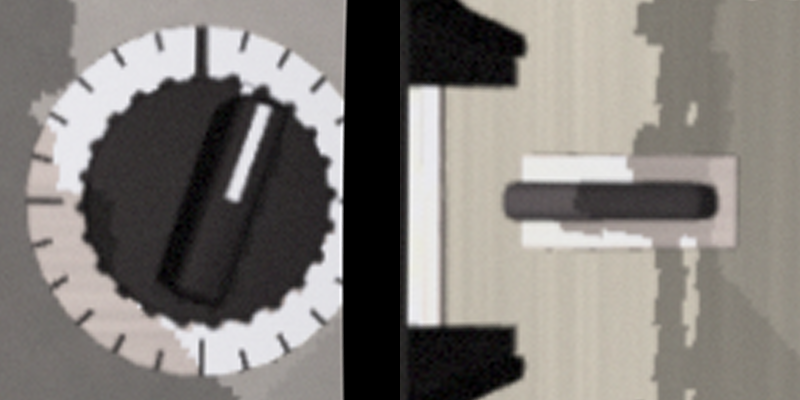

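Request:
apply_moves(moves=[[[0.002, -0.0015, 0.02], 0], [[0, 0, 0.02], 0], [[0, 0, 0.02], 0], [[0, 0, 0.018], 0], [[0, 0, 0], 0]])

```text
time_s: 22.38
tcp_pos: [0.5119, 0.3807, 0.0761]
ee_rot: [[-0.986, -0.167, -0.006], [-0.167, 0.986, -0.006], [0.007, -0.004, -1.0]]
wrist_force: [-1.4, 0.5, -0.8]
gripper_width: 0.46
gripper_force: 0.0
```

Request:
apply_moves(moves=[[[0, 0, 0], 0], [[0, 0, 0], 0], [[0, 0, 0], 0], [[0, 0, 0], 0], [[0, 0, 0], 0]], hand=0)

```text
time_s: 22.8
tcp_pos: [0.5145, 0.3832, 0.0815]
ee_rot: [[-0.986, -0.167, 0.001], [-0.167, 0.986, 0.002], [-0.002, 0.001, -1.0]]
wrist_force: [-0.4, -0.7, -0.5]
gripper_width: 0.167
gripper_force: 0.0
```

Request:
apply_moves(moves=[[[0, 0, 0], 0], [[0, 0, 0], 0], [[0, 0, 0], 0]])

```text
time_s: 23.05
tcp_pos: [0.5148, 0.3831, 0.0818]
ee_rot: [[-0.986, -0.167, 0.002], [-0.167, 0.986, 0.001], [-0.002, 0.001, -1.0]]
wrist_force: [-1.3, -0.9, 5.4]
gripper_width: 0.015
gripper_force: 2.6
```

```bash
python3 s.py
```

```text
23.05 tcp [0.5148 0.3831 0.0818] yaw -170.37 F [-1.3 -0.9  5.4] Ftool [ 1.4 -0.7 -5.4] M [-0.179 -0.015  0.037] grip 1.3211397961082505 2.5890495255589485 j6 -131.49528901978675
```

```bash
python3 m.py; python3 s.py; python3 - <<'E'
from rect import *
for n in("wrist","scene","side"):
  p=imaging.capture(n); cv2.imwrite(f"pics/{n}7.png",p["frame"])
  for d in models.place_of(p,"cover_grip"): print(n,d["confidence"],np.array(d["at"])*[512,384],onz(p,d["at"],.096))
w=cv2.imread("pics/wrist7.png"); s=cv2.imread("pics/side7.png")[130:230,170:300]; c=cv2.imread("pics/scene7.png")[150:260,220:350]
cv2.imwrite("pics/v7.png",np.hstack([cv2.resize(w,(400,300)),cv2.resize(s,(390,300),interpolation=2)]))
E
```

```text
23.15 yaw -170.36 dial -1.574 Mz -0.002 [ 0.037 -0.042 -0.001] F [ 0.1 -0.9  6.1]
23.15 tcp [0.5148 0.3832 0.0817] yaw -170.36 F [ 0.1 -0.9  6.1] Ftool [ 0.1 -0.9 -6.1] M [-0.104  0.014 -0.001] grip 0.6044203753008629 2.8171464800834656 j6 -131.49516412792516
wrist 0.76 [257.8944 233.3184] [0.5154559  0.38220884 0.096     ]
scene 0.75 [288.     195.1104] [0.51540033 0.38461367 0.096     ]
side 0.93 [230.7072 177.408 ] [0.51544567 0.39405039 0.096     ]
```

View pics/v7.png

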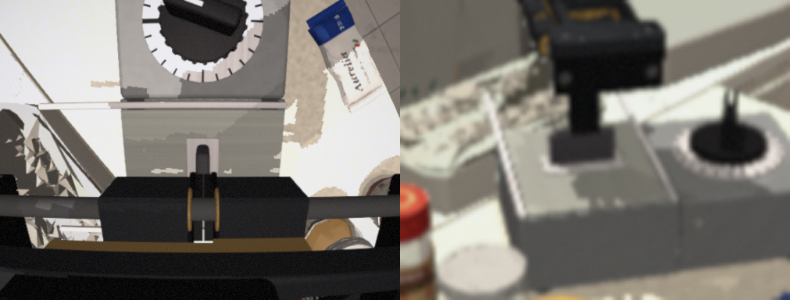

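Request:
apply_moves(moves=[[[0, -0.001, 0], 0], [[0, -0.001, 0], 0], [[0, 0, 0], 0]])

```text
time_s: 23.7
tcp_pos: [0.5151, 0.3821, 0.0817]
ee_rot: [[-0.986, -0.167, 0.002], [-0.167, 0.986, 0.003], [-0.003, 0.003, -1.0]]
wrist_force: [-1.5, 0.9, 5.5]
gripper_width: 0.001
gripper_force: 2.6
```

```bash
python3 s.py; python3 - <<'E'
from h import *
for n in("wrist","scene","side"):
  p=imaging.capture(n)
  for d in models.place_of(p,"cover_grip")[:1]: print(n,d["confidence"],np.array(d["at"])*[512,384],onz(p,d["at"],.096))
  for d in models.cut_out(p,"cover_grip")[:1]: print(n,d["confidence"],np.round(np.array(d["extent"])*[512,384,512,384]),d["region"].sum())
E
python3 s.py
```

```text
23.7 tcp [0.5151 0.3821 0.0817] yaw -170.37 F [-1.5  0.9  5.5] Ftool [ 1.3  1.1 -5.5] M [ 0.483  0.207 -0.009] grip 0.06766536931333479 2.6269610971212387 j6 -131.35358847453634
wrist 0.96 [152. 138. 212.  90.] 17138
scene 0.65 [284.8256 198.4896] [0.50355291 0.38072881 0.096     ]
scene 0.6 [254. 181.  68.  53.] 1812
side 0.82 [228.4032 176.4096] [0.52043879 0.38914563 0.096     ]
side 0.86 [205. 173.  53.  28.] 1192
24.15 tcp [0.5151 0.3821 0.0817] yaw -170.36 F [-2.1  1.1  5.2] Ftool [ 1.9  1.4 -5.2] M [ 0.376  0.29  -0.022] grip 0.30147018849276497 2.677799016237259 j6 -131.35784547919027
```

```bash
python3 - <<'E'
from h import *
import glob
a=np.radians(-80.3); ex=np.array([np.cos(a),np.sin(a),0]); ey=np.array([-ex[1],ex[0],0])
C=np.array([.402,.3632,0])+.116*ey
D=np.array([.402,.3632,0])
def pr(p,P):
    R=np.array(p["orientation"]).T
    return cv2.projectPoints(np.array(P,float),cv2.Rodrigues(R)[0],-R@np.array(p["eye"]),np.array(p["intrinsics"],float),np.array(p["dist"],float))[0].reshape(-1,2).round(1).tolist()
s=r.sense(); T=np.array(s["tcp_pos"])
for n in("side","scene","wrist"):
    p=imaging.capture(n)
    print(n,"bar -x face: top corners",pr(p,[C-.005*ex+k*.025*ey+[0,0,z] for z in(.102,.076) for k in(1,-1)]),"tcp",pr(p,[T,T+[0,0,.019],T+[0,0,.04]]),"dialtop",pr(p,[D+[0,0,.113]]))
p0=cv2.imread("pics/side0.png"); g=cv2.cvtColor(p0,6); 
print(g[160:196:1,222]); print(g[178,205:250])
g=cv2.cvtColor(cv2.imread("pics/side7.png"),6); print("now");print(g[160:196:1,222]); print(g[160:196:1,230]); print(g[178,205:250]); print(g[168,205:250])
E
```

```text
side bar -x face: top corners [[219.5, 174.8], [241.5, 172.6], [219.8, 185.0], [241.4, 182.7]] tcp [[230.7, 180.4], [230.7, 173.0], [230.6, 164.6]] dialtop [[279.7, 163.6]]
scene bar -x face: top corners [[294.9, 186.6], [279.5, 198.4], [294.1, 194.6], [279.0, 206.4]] tcp [[288.2, 200.3], [288.7, 194.4], [289.3, 187.7]] dialtop [[251.0, 219.4]]
wrist bar -x face: top corners [[269.1, 278.4], [269.9, 196.4], [268.0, 257.4], [268.6, 184.2]] tcp [[259.8, 223.5], [259.8, 236.0], [259.8, 253.1]] dialtop [[260.8, 5.8]]
[163 167 144 117 123 153 162 147 142 127 117 139 157 138  98  69  52  45
  46  45  44  43  42  47  92 169 207 190 173 180 185 185 185 185 186 185]
[171 177 185 185 186 186 185 184 184 185 186 186 186 174 136  79  47  46
  45  46  44  45  44  45  44  45  45  44  44  45  43  45  45  44  46  64
 118 172 185 185 187 188 188 187 182]
now
[ 23  56  99 115 127 158 165 151 146 130 120 132 125  95  67  55  50  47
  46  45  44  45  44  47  89 159 197 184 167 172 176 176 176 176 176 176]
[ 13  11  13  14  12  13  12  13  12  13  14  12  15  15  26  38  45  47
  46  45  44  44  47  61  98 123 130 120 111 108 109 109 109 109 111 122]
[175 181 189 188 184 183 180 176 175 176 176 177 175 165 130  75  47  46
  47  46  45  47  46  46  46  46  46  47  45  46  45  45  46  46  47  53
  77 108 120 122 123 124 124 124 122]
[160 186 189 178 170 171 170 180 180 177 157 137 134 137 138 137 145 146
 128 120  97  49  16  13  11  12  14  13  12  13  25  77 157 223 237 238
 239 238 236 230 215 195 195 222 236]
```

```bash
python3 - <<'E'
import cv2
for n in("scene0","scene7"):
    g=cv2.cvtColor(cv2.imread(f"pics/{n}.png"),6)[180:214,268:308]; print(n)
    for i,row in enumerate(g[::2]): print(180+2*i,' '.join('%3d'%v for v in row[::2]))
g=cv2.cvtColor(cv2.imread("pics/wrist7.png"),6)[176:300:5,236:286]; print("wrist")
for i,row in enumerate(g): print(176+5*i,' '.join('%3d'%v for v in row[::2]))
E
```

```text
scene0
180 158 142 143 156 156 175 196 192 197 178 213 223 184 152 151 132 122 130 149 163
182 158 155 166 195 193 195 192 195 191 195 194 168 222 195 178 156 159 156 184 232
184 233 233 226 206 196 195 193 192 192 194 192 196 180 215 230 200 232 233 233 233
186 231 225 199 195 195 195 195 193 192 192 192 192 194 193 169 226 233 233 232 231
188 210 197 195 197 196 195 195 196 196 193 191 190 190 139 177 180 217 233 233 232
190 196 194 194 195 195 199 194 192 196 196 193 181 116  95  94 194 194 177 227 232
192 197 200 195 196 194 191 198 197 192 193 168  95  93  75  63 195 193 197 176 215
194 200 197 196 195 194 192 192 193 193 137  96  94  66  50  79 190 195 191 195 192
196 194 196 196 196 196 192 194 189 119  98  85  60  54  54  95 204 192 193 196 194
198 194 196 200 199 198 194 165  90  97  84  49  49  54  50 188 228 220 195 193 193
200 197 194 194 197 198 195  54  90  75  48  53  51  64 197 229 221 164 194 196 195
202 200 197 193 193 193 199  46  50  51  51  52 115 216 229 201 192 193 194 196 194
204 195 199 200 195 191 218  43  47  49  48 121 230 229 194 195 197 194 192 196 197
2
[... 3675 characters left out ...]
  62  67  65  68  66  64  66  65  66  67  65  65  62  64  81 109  75  38  33
271  33  35  96 118  72  68  66  67  71  71  69  66  68  65  71  70  66  71  68  67  74 115  83  35  33
276  36  35  96 115  76  64  65  62  65  65  67  69  68  64  67  68  67  65  68  70  70 112  78  33  36
281  32  31  85 111  69  54  53  57  58  57  57  60  65  58  59  57  56  57  58  55  75 108  76  34  30
286  35  33  82 105  75  25  26  33  35  34  36  51 147  46  30  32  31  35  29  26  79 108  72  35  34
291  35  36  72 103  79  18  31  37  36  35  32  42 103  42  37  33  32  36  24  17  78 102  53  30  34
296  33  35  32  36  20  16  25  37  32  33  33  61 188  54  33  34  33  30  31  16  25  35  22  31  32
```

Request:
apply_moves(moves=[[[0, 0, -0.004], 0], [[0, 0.0017, 0], 0], [[0, 0, 0], 0], [[0, 0, 0], 0], [[0, 0, 0], 0]], hand=0.035)

```text
time_s: 24.72
tcp_pos: [0.5139, 0.3821, 0.0838]
ee_rot: [[-0.986, -0.167, -0.001], [-0.167, 0.986, -0.001], [0.001, -0.001, -1.0]]
wrist_force: [0.3, -0.0, -0.7]
gripper_width: 0.296
gripper_force: 0.0
```

Request:
apply_moves(moves=[[[0, 0, 0], 0], [[0, 0, 0.004], 0], [[0, 0, 0.004], 0], [[0, 0, 0.004], 0], [[0, 0, 0], 0]])

```text
time_s: 25.13
tcp_pos: [0.5135, 0.3817, 0.0709]
ee_rot: [[-0.986, -0.167, -0.002], [-0.167, 0.986, -0.002], [0.002, -0.001, -1.0]]
wrist_force: [-0.6, 0.2, -0.0]
gripper_width: 0.399
gripper_force: 0.0
```

```bash
python3 s.py
```

```text
25.1333 tcp [0.5135 0.3817 0.0709] yaw -170.41 F [-0.6  0.2 -0. ] Ftool [0.5 0.2 0. ] M [ 0.04  -0.145  0.065] grip 34.67405728249726 0.0 j6 -131.4717838774967
```

Request:
apply_moves(moves=[[[0, 0, 0.003], 0], [[0, 0, 0.003], 0], [[0, 0, 0], 0], [[0, 0, 0], 0], [[0, 0, 0], 0]])

```text
time_s: 25.55
tcp_pos: [0.5142, 0.3825, 0.0664]
ee_rot: [[-0.986, -0.167, 0.0], [-0.167, 0.986, 0.0], [-0.0, 0.0, -1.0]]
wrist_force: [-0.1, 0.3, 0.1]
gripper_width: 0.402
gripper_force: 0.0
```

Request:
apply_moves(moves=[[[0, 0, 0], 0], [[0, 0, 0], 0], [[0, 0, 0], 0], [[0, 0, 0], 0], [[0, 0, 0], 0]], hand=0)

```text
time_s: 25.97
tcp_pos: [0.5142, 0.3822, 0.0664]
ee_rot: [[-0.986, -0.167, 0.0], [-0.167, 0.986, -0.0], [0.0, -0.0, -1.0]]
wrist_force: [0.2, 0.1, 0.4]
gripper_width: 0.111
gripper_force: 30.2
```

Request:
apply_moves(moves=[[[0, 0, 0], 0], [[0, 0, 0], 0]])

```text
time_s: 26.13
tcp_pos: [0.5142, 0.3823, 0.0664]
ee_rot: [[-0.986, -0.167, -0.0], [-0.167, 0.986, -0.0], [0.0, -0.0, -1.0]]
wrist_force: [-0.8, -1.1, 0.2]
gripper_width: 0.113
gripper_force: 30.0
```

```bash
python3 s.py
```

```text
26.1333 tcp [0.5142 0.3823 0.0664] yaw -170.39 F [-0.8 -1.1  0.2] Ftool [ 0.9 -1.  -0.2] M [-0.145 -0.217  0.016] grip 9.79080726798612 30.000002682209015 j6 -131.47495239659233
```

Request:
apply_moves(moves=[[[0, -0.001, 0], 0], [[0, -0.001, 0], 0], [[0, -0.001, 0], 0], [[0, -0.0005, 0], 0]])

```text
time_s: 26.47
tcp_pos: [0.5147, 0.3793, 0.0664]
ee_rot: [[-0.986, -0.167, 0.0], [-0.167, 0.986, 0.001], [-0.0, 0.001, -1.0]]
wrist_force: [-2.4, 2.0, 0.5]
gripper_width: 0.114
gripper_force: 30.0
```

```bash
python3 s.py
```

```text
26.4667 tcp [0.5147 0.3793 0.0664] yaw -170.39 F [-2.4  2.   0.5] Ftool [ 2.   2.3 -0.5] M [0.593 0.135 0.048] grip 9.934151076498233 29.99993473291397 j6 -131.22736130351163
```

Moved 3 mm at 2 N: the bolt is in. On to near the end.

Request:
apply_moves(moves=[[[0, -0.002, 0], 0], [[0, -0.002, 0], 0], [[0, -0.002, 0], 0]])

```text
time_s: 26.72
tcp_pos: [0.5158, 0.373, 0.0664]
ee_rot: [[-0.986, -0.167, 0.0], [-0.167, 0.986, 0.0], [-0.0, 0.0, -1.0]]
wrist_force: [-0.9, 2.4, -0.6]
gripper_width: 0.114
gripper_force: 30.0
```

```bash
python3 s.py
```

```text
26.7167 tcp [0.5158 0.373  0.0664] yaw -170.39 F [-0.9  2.4 -0.6] Ftool [0.4 2.5 0.6] M [0.601 0.191 0.017] grip 9.88333241899455 30.00016450881958 j6 -130.79819283726627
```

Request:
apply_moves(moves=[[[0, -0.005, 0], 0], [[0, -0.005, 0], 0], [[0, -0.005, 0], 0], [[0, -0.005, 0], 0], [[0, -0.005, 0], 0]])

```text
time_s: 27.13
tcp_pos: [0.5201, 0.3477, 0.0664]
ee_rot: [[-0.986, -0.167, 0.0], [-0.167, 0.986, 0.0], [-0.0, 0.0, -1.0]]
wrist_force: [-0.3, 2.8, 1.3]
gripper_width: 0.109
gripper_force: 30.0
```

Request:
apply_moves(moves=[[[0, -0.005, 0], 0], [[0, -0.005, 0], 0], [[0, -0.005, 0], 0], [[0, -0.005, 0], 0], [[0, -0.005, 0], 0]])

```text
time_s: 27.55
tcp_pos: [0.5242, 0.3232, 0.0664]
ee_rot: [[-0.986, -0.167, 0.0], [-0.167, 0.986, 0.0], [-0.0, -0.0, -1.0]]
wrist_force: [-1.7, 2.4, 1.2]
gripper_width: 0.114
gripper_force: 30.0
```

Request:
apply_moves(moves=[[[0, -0.0015, 0], 0], [[0, -0.0015, 0], 0], [[0, 0, 0], 0]])

```text
time_s: 27.8
tcp_pos: [0.5247, 0.3202, 0.0664]
ee_rot: [[-0.986, -0.167, -0.0], [-0.167, 0.986, -0.001], [0.0, -0.001, -1.0]]
wrist_force: [-0.4, 0.5, 1.2]
gripper_width: 0.106
gripper_force: 30.0
```

```bash
python3 s.py
```

```text
27.8 tcp [0.5247 0.3202 0.0664] yaw -170.4 F [-0.4  0.5  1.2] Ftool [ 0.3  0.5 -1.2] M [ 0.094 -0.062 -0.018] grip 9.25645196044545 30.00043272972107 j6 -126.89845703901406
```

Request:
apply_moves(moves=[[[0, -0.0007, 0], 0], [[0, -0.0007, 0], 0], [[0, -0.0006, 0], 0]])

```text
time_s: 28.05
tcp_pos: [0.5249, 0.319, 0.0664]
ee_rot: [[-0.986, -0.167, 0.0], [-0.167, 0.986, 0.0], [-0.0, 0.0, -1.0]]
wrist_force: [-0.9, 1.5, 1.8]
gripper_width: 0.11
gripper_force: 30.0
```

```bash
python3 s.py
```

```text
28.05 tcp [0.5249 0.319  0.0664] yaw -170.38 F [-0.9  1.5  1.8] Ftool [ 0.6  1.6 -1.8] M [ 0.572  0.195 -0.006] grip 9.52837638864324 30.000295042991638 j6 -126.74515010275697
```

Request:
apply_moves(moves=[[[0, -0.0005, 0], 0], [[0, -0.0005, 0], 0], [[0, 0, 0], 0]])

```text
time_s: 28.3
tcp_pos: [0.525, 0.3185, 0.0664]
ee_rot: [[-0.986, -0.167, 0.0], [-0.167, 0.986, 0.001], [-0.0, 0.001, -1.0]]
wrist_force: [-1.9, 3.2, 2.2]
gripper_width: 0.113
gripper_force: 30.0
```

```bash
python3 s.py
```

```text
28.3 tcp [0.525  0.3185 0.0664] yaw -170.38 F [-1.9  3.2  2.2] Ftool [ 1.3  3.4 -2.2] M [ 1.159  0.501 -0.007] grip 9.838385301043015 30.000253915786743 j6 -126.6698125217113
```

Request:
apply_moves(moves=[[[0, -0.0005, 0], 0], [[0, -0.0005, 0], 0], [[0, -0.0005, 0], 0], [[0, 0, 0], 0]])

```text
time_s: 28.63
tcp_pos: [0.5251, 0.3185, 0.0665]
ee_rot: [[-0.986, -0.167, 0.001], [-0.167, 0.986, 0.003], [-0.001, 0.003, -1.0]]
wrist_force: [-4.4, 8.1, 1.3]
gripper_width: 0.109
gripper_force: 30.0
```

```bash
python3 s.py
```

```text
28.6333 tcp [0.5251 0.3185 0.0665] yaw -170.37 F [-4.4  8.1  1.3] Ftool [ 3.   8.8 -1.2] M [ 2.244e+00  1.038e+00 -2.000e-03] grip 9.522434931198775 30.00255525112152 j6 -126.55466055653305
```

Request:
apply_moves(moves=[[[0, 0, 0], 0], [[0, 0, 0], 0], [[0, 0, 0], 0], [[0, 0, 0], 0], [[0, 0, 0], 0]], hand=0.035)

```text
time_s: 29.05
tcp_pos: [0.5253, 0.3155, 0.066]
ee_rot: [[-0.986, -0.166, -0.001], [-0.166, 0.986, -0.001], [0.001, -0.001, -1.0]]
wrist_force: [-0.6, -0.8, -0.9]
gripper_width: 0.371
gripper_force: 0.0
```

Request:
apply_moves(moves=[[[0, 0, -0.01], 0], [[0, 0, -0.015], 0], [[0, 0, -0.02], 0], [[0, 0, -0.03], 0], [[0, 0, -0.03], 0]])

```text
time_s: 29.47
tcp_pos: [0.525, 0.3156, 0.1726]
ee_rot: [[-0.986, -0.167, -0.001], [-0.167, 0.986, -0.001], [0.001, -0.001, -1.0]]
wrist_force: [0.7, -0.4, 1.2]
gripper_width: 0.402
gripper_force: 0.0
```

Request:
apply_moves(moves=[[[0, 0, 0], 0], [[0, 0, 0], 0], [[0, 0, 0], 0], [[0, 0, 0], 0]])

```text
time_s: 29.8
tcp_pos: [0.5246, 0.3157, 0.1703]
ee_rot: [[-0.986, -0.167, -0.002], [-0.167, 0.986, -0.002], [0.002, -0.001, -1.0]]
wrist_force: [0.1, -0.2, -0.9]
gripper_width: 0.401
gripper_force: 0.0
```

```bash
python3 s.py; python3 - <<'E'
from rect import *
for n in("wrist","scene","side"):
  p=imaging.capture(n)
  for d in models.place_of(p,"cover_grip")[:1]: print(n,d["confidence"],onz(p,d["at"],.096))
  if n!="wrist":
    for t in("honey_jar","jam_jar","cinnamon","sachet_a"):
      for d in models.place_of(p,t)[:2]: print(t,round(d["confidence"],2),np.round(onz(p,d["at"],0),3))
  else: # dark bar mask in rectified view about the opened position
    f=rect(p,.102,c=(.5251,.3185),yaw=-80.3); m=(cv2.cvtColor(f,6)<75).astype(np.uint8); n_,l,s,c=cv2.connectedComponentsWithStats(m)
    for i in range(1,n_):
      if s[i,4]>1500: print("dark",s[i],((200-c[i])*.25).round(2))
E
```

```text
29.8 tcp [0.5246 0.3157 0.1703] yaw -170.41 F [ 0.1 -0.2 -0.9] Ftool [-0.1 -0.2  0.9] M [ 0.054 -0.113  0.006] grip 34.89726071873564 0.0 j6 -126.55471529485168
wrist 0.83 [0.52781776 0.31726128 0.096     ]
dark [   0    0  110   78 7342] [37.88 39.88]
dark [ 186  182  122   36 4080] [-11.54   0.1 ]
dark [   0  298  110  102 8242] [ 38.59 -35.37]
scene 0.83 [0.52590936 0.31673755 0.096     ]
honey_jar 0.81 [0.583 0.537 0.   ]
jam_jar 0.85 [0.539 0.609 0.   ]
cinnamon 0.58 [0.638 0.491 0.   ]
sachet_a 0.81 [0.293 0.408 0.   ]
sachet_a 0.7 [0.393 0.515 0.   ]
honey_jar 0.76 [0.584 0.539 0.   ]
jam_jar 0.88 [0.539 0.615 0.   ]
cinnamon 0.86 [0.634 0.491 0.   ]
sachet_a 0.93 [0.297 0.414 0.   ]
sachet_a 0.62 [0.389 0.51  0.   ]
```

```bash
python3 -c "
from station import r
print(r.finish_job())"
```

```text
the job is handed in; nothing more can be done
None
```

The job is handed in at about 30 s: I paused the dial at fourth right and first left, eased it right until the bolt caught at about −0.37 rad (between the first and second marks) and left it there, and slid the cover about 65 mm back to its stop, with the jars and sachets still in place to within the cameras' accuracy; the first pinch at the cover bar closed on top of it at about 6 N, so I lowered the gripper and took it again.

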